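# Clamp a circuit board in the sprung board holder

## Robot

A 7-joint arm with a two-finger parallel gripper is mounted at the origin on the work surface. World frame = base frame: x ahead of the robot, y to its left, z up, the work surface at z = 0. Lengths are in mm, angles in rad, forces in N, time in s.
With the tool pointing down it reaches from about 400 to 925 mm from the base axis. Payload 5.6 kg.
Tool frame: the origin (TCP) lies on the centre line of the jaws, within the pads' length; the fingertips stand 14 mm ahead of it and the grasp point (between the pads) lies 5 mm behind it; y points along the fingers, z is the direction in which the jaws open and shut, and the axes are right-handed (so a half turn about y gives the same grasp; the last joint's range is limited). The gripper opens to 85 mm and grips with 20 to 120 N. Pads are 22 mm wide; open, the fingers measure 114 mm over their backs; the gripper's body (76 mm by 85 mm) begins 54 mm behind the grasp point. The pads swing forward as they close: fully open they stand 13 mm farther back than shut.
Start: joints at [-1.331, 0.468, -0.012, 1.603, 0.006, 1.071, -0.056], TCP at [181.42, 624.175, 245.29] pointing down, gripper open.
Joint ranges: [-2.53, 2.53], [-0.31, 2.02], [-1.57, 1.55], [0.28, 2.44], [-1.29, 4.43], [0.15, 1.84], [-2.92, 2.92]. Speed limits (rad/s): [2.57, 2.57, 3.14, 3.14, 3.14, 3.14, 3.14].

## Interface

Orientations are given as a unit quaternion [w, x, y, z].
In Python, from cell import bot gives the robot as it stands.
- The arm moves only by the tool jog_arm, never from a script. Its argument "deltas" is a list of rows, each a list of 3 entries, a list of its own where there are three numbers: the shift along the tool's x, y, z in units of 100 mm (1.0 is 100 mm), then the turn, a rotation vector about the tool's x, y, z in units of 360 degrees (1.0 is 360 degrees), then the gripper's target within -1 to 1 (shut at 1, half-way at 0, fully open at -1). A call has 1 to 8 rows; each row is the pose to reach, as a shift and turn from the pose commanded when the call began, along the tool's axes at that moment, turning the shorter way round; what a row does not reach only later rows make up. A row lasts 1/10 s, in which the tool goes at most 50 mm and 8.59 degrees, less where a joint would pass 70% of its speed; a pose out of reach is approached as far as the arm can. A call with a number of a shift or a turn outside -1 to 1 is refused whole. A call with a gripper value outside its range is refused whole. The fingers move at their own pace and stop on an object; "squeeze" is the grip in N (left out, the last holds). Time passes only in rows, so rows that repeat a pose let the fingers close. It gives the time, the measured TCP pose, the force and the opening at its end, in the units of the state.
- bot.sense(): the state, without advancing time (a new reading comes with each control period).
- bot.camera(name): name is "scene" or "top" or "wrist"; returns the picture (480x640x3 uint8, red, green, blue); there is no depth.
- bot.calibration(name): a dict with "mtx" (3x3 intrinsics, pixels), "R" (3x3) and "t" (3): a world point X has camera coordinates R X + t; the wrist camera has in their place "T_tool_cam" (4x4, takes a point from camera to tool coordinates, whose origin is the TCP and whose axes are the tool frame's). Camera axes: x right, y down, z forward; pixel columns grow to the right and rows downward; lengths in mm; the calibration is good to about 2 mm. A picture is of the moment at which its call begins: read the wrist's pose just before it. calibration takes no time and is no camera call.
- bot.finish_job(): hands the job in, once; it reports no verdict.
Trained networks look in the newest picture that a camera, given by its name, has taken for a name from the list of things; names that differ only in an ending like _2 or _b are one class to them, and where a whole thing is asked for, a point or a joint stands for the part that bears it (a point fixed in the world has none). Each returns a list of dicts, best first, with "score" (0 to 1); they miss things now and then, are a little off and sometimes report something else, mostly with a low value. They report only what shows in the picture. A call takes as long as a camera call. They do not tell look-alikes from the thing itself.
- bot.cut_out(camera, query): "mask" (480x640 bool, what is visible of it) and "box" ([left, top, right, bottom] in pixels, round what is visible of it).
The state is a dict: "time": time; "joint_positions": joint angles; "qvel": joint speeds; "joint_torque": joint torques, N m; "eef_pos": TCP position; "ee_rot": TCP orientation; "force": force on the tool from outside, world axes, zero at the start; "ft_torque": the same for the moment, N m; "width": finger opening in mm.
Only numpy, scipy, OpenCV 4.12 (cv2) and the standard library are available. Lean on these libraries where they do the work, as an engineer would, in place of code of your own. Each camera call takes 0.05 s, during which the arm holds its last target.

## Task

Pull the board holder's sprung jaw out until it comes up against its stop and the catch holds it there, without hauling hard on the stop, and let go of it. Gently lay the board with the finned heat sink flat on the holder's two rails, centred across them with its long side along them, between the end fence and the jaw, and let go; then press the catch's release pad so that the jaw springs back and clamps the board against the fence. Leave the other two boards where they lie.

Things in the scene. Friction and masses are not known exactly. Their poses are not given: they have to be found in the camera images.
- carrier: Board holder, fixed to the bench: aluminium base plate 320 x 150 x 10 mm, origin on its underside. Its x runs along the slide, the way the jaw is pulled out; y across; z up. The plate spans x -150 to +170. At y -12 and -50, from x 80 on, lie two round spring barrels (tops at z 40).
- rail_bed (a point): Where the board's underside belongs when clamped: midway between two dark steel rails (at y -45 and +45, each 14 mm wide, tops at z 24, from x -135 to +35 in the carrier's frame), 65 mm from the fence. The point is at carrier x -65, y 0, z 24, axes as the carrier's.
- fence (a point): Middle of the inner face of the end fence, at carrier x -130, z 33: an upright dark steel bar across the rails, 120 mm wide, top at z 42.
- jaw: Sprung aluminium jaw that slides along the holder's x: a cross bar 26 x 110 x 12 mm (x -20 to +6, z 25 to 38 in its own frame) with the upright pull fin on its middle. Its frame coincides with the carrier's when the jaw is fully in; then its clamping face is at carrier x -20, 110 mm from the fence.
- pull_fin (a point): Point in the middle of the pull fin, at z 75: the fin is an upright plate 12 mm thick along the slide, 50 mm wide across it, from z 38 to z 90 (carrier frame). It is free on both sides.
- jaw_slide (a joint): How far the jaw is pulled out, m: 0 fully in, grows along carrier +x; about 0.020 with the board clamped. The spring pulls it in: 6 N at 0 plus 1.2 N per 10 mm, plus 1 N friction and 0.5 N drag per 10 mm/s. A firm rubber-faced stop, set anew each time, ends the pull somewhere between 42 and 58 mm; in the last 3 mm the catch drops in and then holds the jaw.
- catch: The adjustable stop with its catch, a small dark steel bracket bolted on the holder's plate at y +45 beyond the jaw, 70 x 28 mm, at another place along the slide each time; origin on the plate, 25 mm short of the bracket's inner end, axes as the carrier's.
- release_pad (a point): Top centre of the black release pad, 26 mm along the slide x 24 mm across, at the outer end of the catch's lever, 52 mm above the bench. Pressed straight down about 8 to 13 mm (2 to 8 N; it goes no deeper than 13 mm) it lifts the catch and frees the jaw.
- board: The board to clamp: blue circuit board 130 x 100 x 4 mm, about 0.25 kg, with a finned aluminium heat sink in its middle, 56 mm (board x) x 40 mm (board y), top 34 mm above the board's underside. Origin at the centre of the underside, x along the 130 mm side. Either end may face the fence. Other parts on it are under 10 mm high.
- flat_board: Another blue board, 130 x 100 x 4 mm, with a flat square metal shield 5 mm high instead of a heat sink. Leave alone. Origin at the centre of its underside.
- port_board: A smaller blue board, 100 x 75 mm, with three metal port sockets 16 mm high along one short edge. Leave alone. Origin at the centre of its underside.
There are look-alikes about, which are no part of the job. What is shaped like the board but brown or turquoise is not meant.

How it is judged:
By the outcome, as a careful person would: the job done as asked, in the order asked, and still so for the second after the job is handed in, with the robot touching nothing.
It also fails if it takes over 67 s, if anything falls off the work surface, if the arm or the gripper's body presses on something with over 40 N, if the wrist force passes 120 N, or if a joint passes its speed limit or range.

## Working session

There is one attempt and no reset: what is moved stays moved. The work goes in short steps, Python scripts to look and compute and a tool call to move; the robot and the scene stay as the last step left them, time stands still between calls to the robot, and variables do not carry over. Pictures are saved under pics/ and viewed, and the job is handed in when it is done.

Besides the shell and the picture viewer there is one more tool, called as name(argument=value, ...), one argument or row to a line, values as JSON. jog_arm: Moves the arm, as the interface text tells. Shifts and turns lie within -1 to 1; 1 stands for 100 mm of shift or 360 degrees of turn. Its arguments: {"type":"object","properties":{"deltas":{"type":"array"},"squeeze":{"type":"number"}},"required":["deltas"]}

```bash
ls; mkdir -p pics; python3 - <<'E'
from cell import bot
import cv2,numpy as np
s=bot.sense(); print(s)
for n in("scene","top"):
    im=bot.camera(n); cv2.imwrite(f"pics/{n}0.png",im[:,:,::-1]); c=bot.calibration(n); print(n,c)
print(bot.calibration("wrist"))
E
```

```text
pics
{'time': 0.0, 'joint_positions': array([-1.33099681,  0.46840765, -0.01162195,  1.60361701,  0.0060508 ,
        1.07139657, -0.05629149]), 'qvel': array([ 0.00017771,  0.00054432, -0.00016762, -0.00203879, -0.0021488 ,
       -0.00053348, -0.00086478]), 'joint_torque': array([ 2.72401458e-04, -5.32378507e+01,  2.17902433e-02, -2.51309806e+01,
        1.14820260e-02,  7.72463711e-03,  2.72944547e-06]), 'eef_pos': array([181.29712831, 623.65278335, 244.3212914 ]), 'ee_rot': array([-0.69941494,  0.70068238, -0.09968962,  0.0996239 ]), 'force': array([ 1.0570051 , -0.05136194,  0.15106316]), 'ft_torque': array([ 0.00968526, -0.01539274,  0.00420583]), 'width': 84.9592778709086}
scene {'mtx': array([[506.7768536 ,   0.        , 316.25700382],
       [  0.        , 506.7768536 , 245.03899796],
       [  0.        ,   0.        ,   1.        ]]), 'R': array([[-0.5704025 ,  0.8210759 ,  0.02180282],
       [ 0.44056934,  0.32825135, -0.83555353],
       [-0.69320967, -0.46699617, -0.54897626]]), 't': array([  85.9333539 , -205.16330603, 1527.43032816])}
top {'mtx': array([[448.13831663
[... 163 characters left out ...]
.99964258, -0.02462795],
       [-0.99516675,  0.01275326, -0.09736787],
       [ 0.09764715,  0.0234962 , -0.9949437 ]]), 't': array([ 225.67693739,  447.17364517, 1023.17478821])}
{'mtx': array([[383.167651  ,   0.        , 317.69125847],
       [  0.        , 383.167651  , 242.86698243],
       [  0.        ,   0.        ,   1.        ]]), 'T_tool_cam': array([[ 7.86907821e-04,  9.63048236e-01,  2.69327821e-01,
        -6.77061536e+01],
       [-1.07477508e-05, -2.69327897e-01,  9.63048537e-01,
        -1.28551712e+02],
       [ 9.99999690e-01, -7.60725094e-04, -2.01585626e-04,
        -2.45213228e-01],
       [ 0.00000000e+00,  0.00000000e+00,  0.00000000e+00,
         1.00000000e+00]])}
```

View pics/scene0.png

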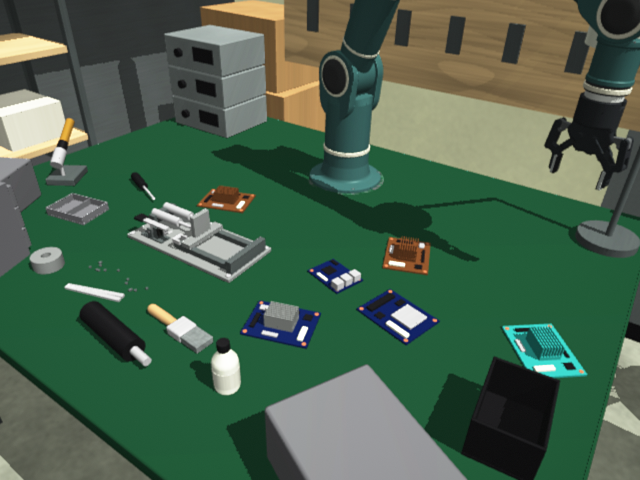

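View pics/top0.png

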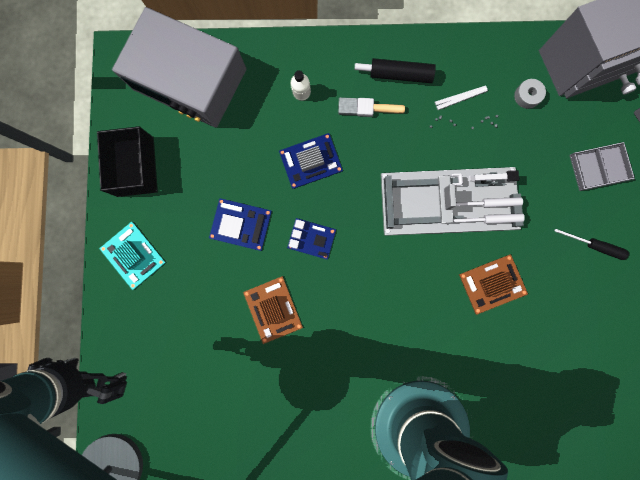

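```bash
cat > h.py <<'E'
from cell import bot
import cv2,numpy as np
from scipy.spatial.transform import Rotation as Ro
def tool(s=None):
    s=s or bot.sense(); q=s['ee_rot']; R=Ro.from_quat([q[1],q[2],q[3],q[0]]).as_matrix(); return R,np.array(s['eef_pos'])
def cam(name,pose=None):
    c=bot.calibration(name)
    if name!='wrist': return c['mtx'],c['R'],np.array(c['t'])
    R,p=pose or tool(); T=c['T_tool_cam']; Rc=R@T[:3,:3]; o=R@T[:3,3]+p
    return c['mtx'],Rc.T,-Rc.T@o
def proj(cm,X):
    K,R,t=cm; Y=np.atleast_2d(X)@R.T+t; Y=Y@K.T; return Y[:,:2]/Y[:,2:]
def back(cm,uv,z):
    K,R,t=cm; uv=np.atleast_2d(uv).astype(float); d=np.c_[uv,np.ones(len(uv))]@np.linalg.inv(K).T@R; o=-R.T@t
    k=(z-o[2])/d[:,2]; return o+d*k[:,None]
def local(dx): # world shift -> tool axes
    R,p=tool(); return R.T@np.asarray(dx,float)
E
python3 - <<'E'
from h import *
im=bot.camera("top"); cm=cam("top")
for q,z in(("board",4),("carrier",10),("catch",30),("jaw",60),("release_pad",52),("flat_board",4),("port_board",4)):
    for d in bot.cut_out("top",q)[:3]:
        m=d["mask"].astype(np.uint8); c=max(cv2.findContours(m,0,2)[0],key=cv2.contourArea)
        r=cv2.boxPoints(cv2.minAreaRect(c)); print(q,round(d["score"],2),np.round(d["box"]),np.round(back(cm,r,z)[:,:2]).tolist())
print(tool()[0])
cv2.imwrite("pics/t1.png",cv2.resize(im[100:260,260:540],None,fx=2.85,fy=2.85,interpolation=cv2.INTER_CUBIC)[:,:,::-1])
E
```

```text
board 0.95 [105. 223. 164. 290.] [[419.0, 761.0], [484.0, 681.0], [382.0, 596.0], [318.0, 675.0]]
board 0.94 [462. 255. 527. 315.] [[348.0, -98.0], [395.0, -223.0], [300.0, -255.0], [253.0, -131.0]]
board 0.89 [243. 278. 303. 344.] [[312.0, 412.0], [348.0, 317.0], [228.0, 269.0], [192.0, 363.0]]
carrier 0.79 [384. 167. 524. 236.] [[592.0, 80.0], [602.0, -255.0], [452.0, -254.0], [441.0, 77.0]]
catch 0.63 [470. 171. 518. 186.] [[580.0, -125.0], [589.0, -237.0], [556.0, -239.0], [547.0, -127.0]]
jaw 0.73 [436. 174. 482. 222.] [[573.0, -44.0], [577.0, -142.0], [467.0, -144.0], [462.0, -46.0]]
release_pad 0.91 [473. 168. 522. 178.] [[582.0, -122.0], [580.0, -228.0], [559.0, -227.0], [561.0, -121.0]]
flat_board 0.77 [209. 197. 272. 249.] [[441.0, 496.0], [542.0, 471.0], [505.0, 340.0], [405.0, 366.0]]
flat_board 0.46 [378. 167. 524. 234.] [[596.0, 81.0], [603.0, -259.0], [448.0, -256.0], [441.0, 79.0]]
port_board 0.59 [288. 219. 338. 262.] [[414.0, 307.0], [487.0, 286.0], [459.0, 188.0], [386.0, 210.0]]
[[ 9.60262756e-01  2.66689805e-05  2.79097544e-01]
 [-2.79097543e-01 -2.23174858e-05  9.60262756e-01]
 [ 3.18379842e-05 -9.99999999e-01 -1.39874034e-05]]
```

View pics/t1.png

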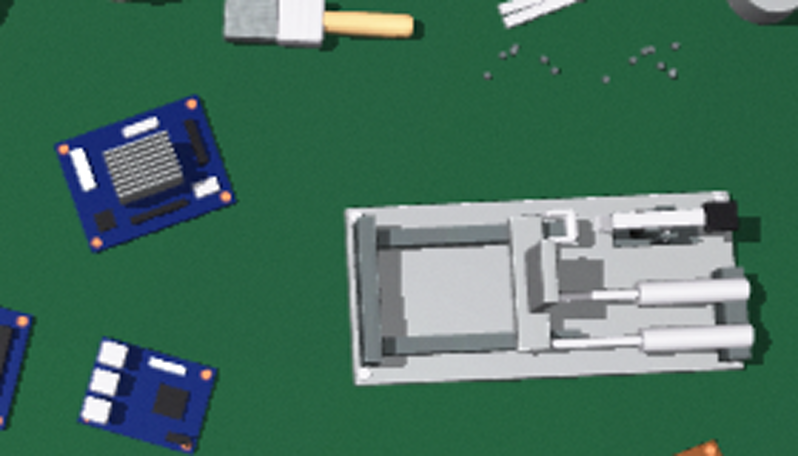

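Look-alikes: blue finned (311,160), turquoise (132,256), brown (273,310) and (494,285). The blue one with fins fits the description, and the crop confirms it. The holder is at about (453,200) with its +x to the image's right. Next I move in to get a wrist view.

jog_arm(
  deltas=[
    [[0.3,0,-0.32],[0,0,0],-1],
    [[0.6,-0.1,-0.64],[0,0,0],-1],
    [[0.92,-0.11,-0.97],[0,0,0],-1],
  ],
)

```text
time: 0.8
eef_pos: [243.1, 504.7, 257.0]
ee_rot: [0.701, -0.7, 0.099, -0.099]
force: [1.2, -0.6, 0.3]
width: 85.2
```

jog_arm(
  deltas=[
    [[0.32,0,-0.34],[0,0,0],-1],
    [[0.64,-0.1,-0.68],[0,0,0],-1],
    [[0.92,-0.11,-0.97],[0,0,0],-1],
  ],
)

```text
time: 1.1
eef_pos: [305.2, 384.7, 268.4]
ee_rot: [0.701, -0.699, 0.1, -0.1]
force: [0.9, 1.2, 0.3]
width: 85.5
```

jog_arm(
  deltas=[
    [[0.32,0,-0.34],[0,0,0],-1],
    [[0.64,-0.1,-0.68],[0,0,0],-1],
    [[0.92,-0.11,-0.97],[0,0,0],-1],
  ],
)

```text
time: 1.4
eef_pos: [366.5, 265.7, 279.5]
ee_rot: [0.701, -0.699, 0.099, -0.101]
force: [0.9, 0.1, -0.5]
width: 85.5
```

jog_arm(
  deltas=[
    [[0.32,0,-0.34],[0,0,0],-1],
    [[0.64,-0.1,-0.68],[0,0,0],-1],
    [[0.92,-0.11,-0.97],[0,0,0],-1],
  ],
)

```text
time: 1.7
eef_pos: [427.8, 146.8, 290.6]
ee_rot: [0.701, -0.699, 0.099, -0.101]
force: [0.3, 0.7, 0.4]
width: 85.0
```

jog_arm(
  deltas=[
    [[0.32,0,-0.34],[0,-0.015,0],-1],
    [[0.64,-0.1,-0.68],[0,-0.03,0],-1],
    [[0.92,-0.11,-0.97],[0,-0.045,0],-1],
    [[0.92,-0.11,-0.97],[0,-0.045,0],-1],
  ],
)

```text
time: 2.1
eef_pos: [489.8, 24.4, 301.2]
ee_rot: [-0.706, 0.708, -0.002, 0.004]
force: [1.7, 0.9, 0.3]
width: 85.6
```

```bash
python3 - <<'E'
from h import *
s=bot.sense(); print(s['time'],tool(s)); print(s['joint_positions'],abs(s['qvel']).max())
im=bot.camera("wrist"); cv2.imwrite("pics/w1.png",im[:,:,::-1])
E
```

```text
2.1 (array([[ 0.99996953,  0.00282071,  0.00727944],
       [-0.00727423, -0.001855  ,  0.99997182],
       [ 0.00283413, -0.9999943 , -0.00183443]]), array([489.76027158,  24.40983393, 301.16556867]))
[-0.49994734  0.12813858  0.42008041  1.94407866 -0.05681209  1.07842215
  1.50733812] 0.14322660741784438
```

View pics/w1.png

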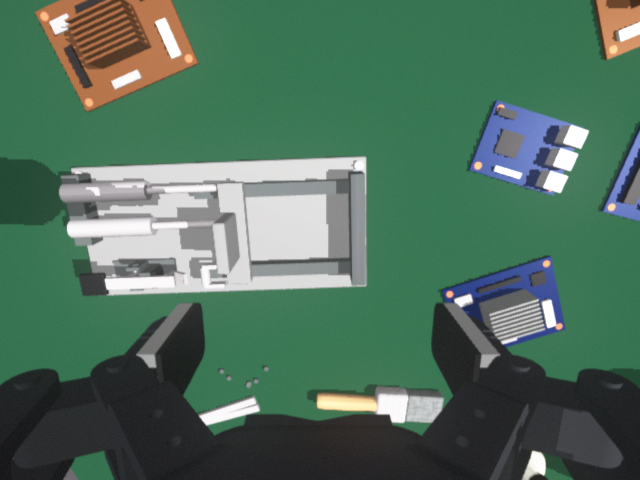

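```bash
python3 - <<'E'
import cv2
im=cv2.imread("pics/w1.png")
cv2.imwrite("pics/w1a.png",cv2.resize(im[145:305,60:220],None,fx=3.7,fy=3.7,interpolation=cv2.INTER_CUBIC))
cv2.imwrite("pics/w1b.png",cv2.resize(im[145:305,210:380],None,fx=3.7,fy=3.7,interpolation=cv2.INTER_CUBIC))
cv2.imwrite("pics/w1c.png",cv2.resize(im[245:365,430:580],None,fx=4,fy=4,interpolation=cv2.INTER_CUBIC))
E
```

```text
(no output)
```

View pics/w1a.png

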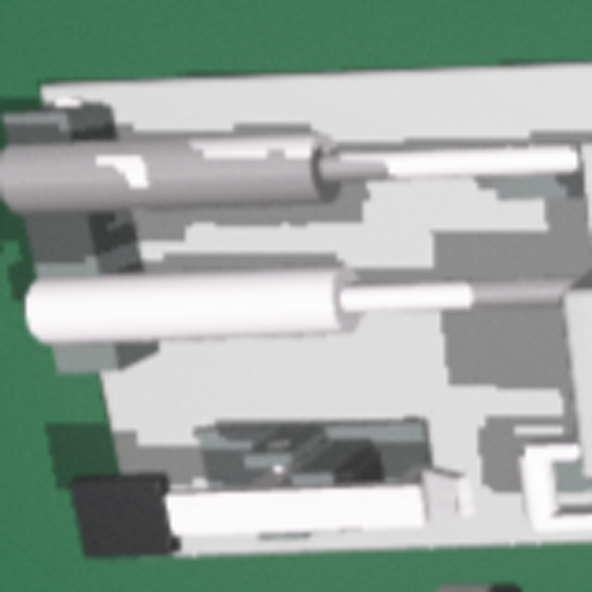

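View pics/w1b.png

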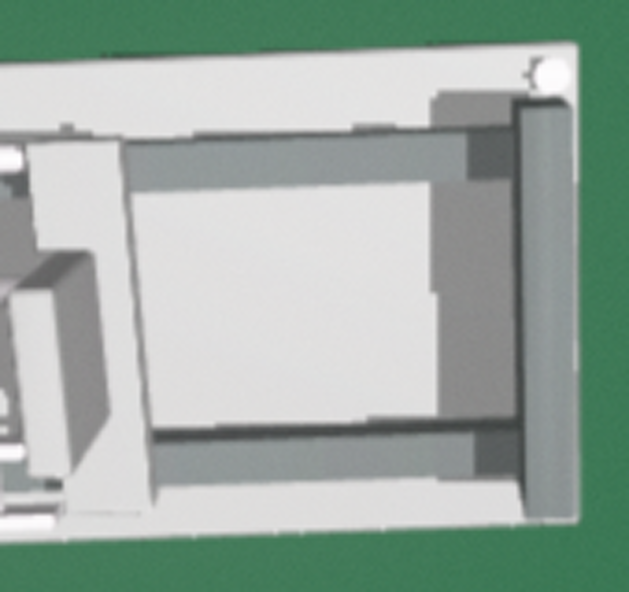

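View pics/w1c.png

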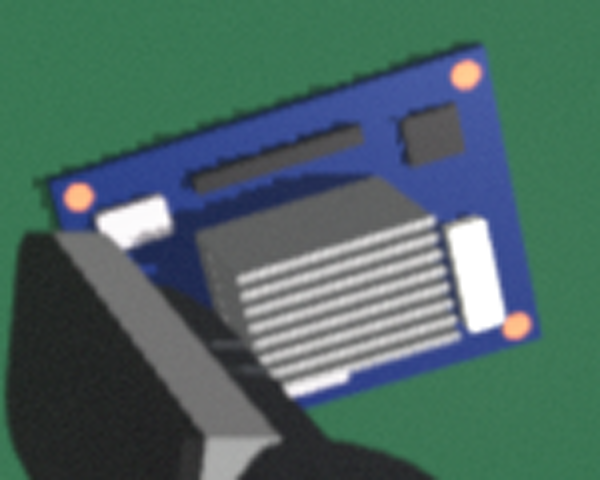

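```bash
cat > fit.py <<'E'
from h import *
from scipy.optimize import least_squares
def fit(cm,M,uv,x0):
    M=np.array(M,float);uv=np.array(uv,float)
    def W(p):
        c,s=np.cos(p[2]),np.sin(p[2]); return M@np.array([[c,-s,0],[s,c,0],[0,0,1]]).T+[p[0],p[1],0]
    r=least_squares(lambda p:(proj(cm,W(p))-uv).ravel(),x0,x_scale=[1,1,.01]); return r.x,(r.fun.reshape(-1,2))
E
python3 - <<'E'
from fit import *
R=np.array([[ 0.99996953,  0.00282071,  0.00727944],[-0.00727423, -0.001855  ,  0.99997182],[ 0.00283413, -0.9999943 , -0.00183443]]);p=np.array([489.76027158,  24.40983393, 301.16556867])
cm=cam("wrist",(R,p))
M=[[-150,-75,10],[-150,75,10],[-130,-60,42],[-130,60,42],[170,-75,10],[-20,-55,38]]
uv=[[366.2,156.6],[366.8,286.1],[350.3,172.3],[352.2,285.3],[70.8,168],[243,182]]
x,r=fit(cm,M,uv,[525,-80,-1.55]);print("carrier",x,np.round(r,1).tolist())
c,s=np.cos(x[2]),np.sin(x[2]);A=np.array([[c,-s],[s,c]])
for n,u,z in(("pad",(93.8,284.7),52),("fintop",(220.8,248.5),90)):
    w=back(cm,u,z)[0,:2]; print(n,w,A.T@(w-x[:2]))
M=[[65,-50,4],[65,50,4],[-65,-50,4]]
B=[[551,256.25],[565,329.3],[441.3,290.5]]
# which order: try both chiralities
for MM in (M,[[a,-b,d] for a,b,d in M]):
    y,r=fit(cm,MM,B,[610,250,1.3]);print("board",y,np.round(r,1).tolist())
np.save("car.npy",x)
E
```

```text
carrier [523.37894039 -71.38860343  -1.53887389] [[0.5, -1.0], [0.6, 0.1], [0.3, 1.1], [0.3, -0.1], [-0.8, -0.3], [-0.8, 0.4]]
pad [ 572.55165093 -214.05879689] [144.16695238  44.59405123]
fintop [522.33206152 -66.34149967] [-5.07794562 -0.88525701]
board [582.6535575  255.71580352   0.94141603] [[-25.5, 78.1], [20.1, -56.8], [4.2, -13.6]]
board [628.40393017 248.55981814   1.9001354 ] [[-0.4, -0.0], [-0.2, 0.0], [0.6, -0.0]]
```

Carrier and board fits agree within 1 px. Now I move above the pull fin.

jog_arm(
  deltas=[
    [[0.17,0.4,-0.45],[0,-0.003,0],-1],
    [[0.34,0.8,-0.9],[0,-0.006,0],-1],
    [[0.34,1.0,-0.9],[0,-0.006,0],-1],
    [[0.34,1.0,-0.9],[0,-0.006,0],-1],
  ],
)

```text
time: 2.55
eef_pos: [518.9, -61.2, 196.0]
ee_rot: [-0.707, 0.707, 0.009, -0.015]
force: [-1.0, 0.3, -0.4]
width: 85.2
```

```bash
python3 - <<'E'
from h import *
s=bot.sense(); R,p=tool(s);print(s['time'],R.round(4),p,s['joint_positions'])
im=bot.camera("wrist"); cv2.imwrite("pics/w2.png",im[:,:,::-1])
np.savez("w2.npz",R=R,p=p)
E
```

```text
2.55 [[ 0.9994 -0.0087 -0.0339]
 [ 0.0339 -0.0014  0.9994]
 [-0.0087 -1.     -0.0011]] [518.90927145 -61.23948888 195.99438432] [-0.32494466  0.33146887  0.45633727  1.97811379 -0.18396079  0.88076431
  1.8334232 ]
```

View pics/w2.png

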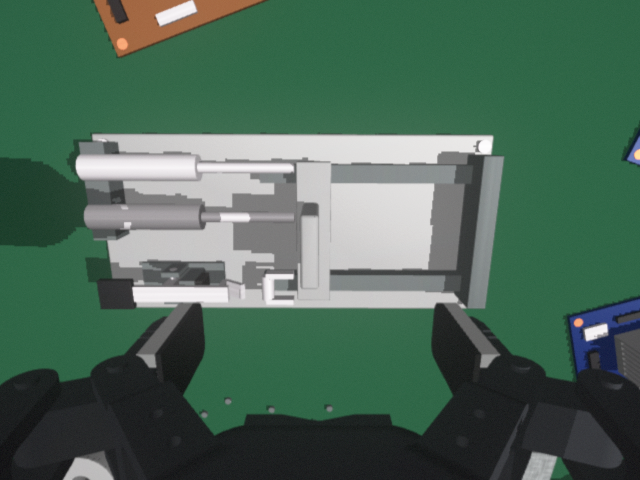

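```bash
python3 - <<'E'
from fit import *
d=np.load("w2.npz");cm=cam("wrist",(d['R'],d['p']))
M=[[-150,-75,10],[170,-75,10],[-130,-60,42],[-20,-55,38],[-20,55,38]]
uv=[[493,135],[94,135],[479,157],[331,163],[331,300]]
x,r=fit(cm,M,uv,[525,-80,-1.55]);print("carrier",x,np.round(r,1).tolist())
c,s=np.cos(x[2]),np.sin(x[2]);A=np.array([[c,-s],[s,c]])
for n,u,z in(("pad",(116,294),52),("fintop",(310.5,247),90)):
    w=back(cm,u,z)[0,:2]; print(n,w,A.T@(w-x[:2]))
s=bot.sense();R,p=tool(s);print(R.round(4),p); print(R.T@(np.array([523.3,-66,120])-p))
E
```

```text
carrier [524.48733205 -72.15753599  -1.53687435] [[1.0, 0.1], [-4.0, 0.4], [4.4, -0.8], [-0.4, 0.1], [-1.5, 1.6]]
pad [ 571.83255217 -214.81284416] [144.17897456  42.47976118]
fintop [518.68006356 -66.38116382] [-5.97000528 -5.60801923]
[[ 9.993e-01 -5.400e-03 -3.600e-02]
 [ 3.600e-02 -2.000e-04  9.994e-01]
 [-5.400e-03 -1.000e+00  0.000e+00]] [520.12878833 -59.59159473 198.23905418]
[ 3.36350572 78.22186062 -6.51929374]
```

jog_arm(
  deltas=[
    [[0.02,0.4,-0.04],[0,0,0],-1],
    [[0.02,0.7,-0.04],[0,0,0],-1],
    [[0.02,0.7,-0.04],[0,0,0],-1],
    [[0.02,0.7,-0.04],[0,0,0],-1],
  ],
)

```text
time: 3.0
eef_pos: [524.7, -62.3, 131.8]
ee_rot: [0.707, -0.707, -0.014, 0.013]
force: [0.4, 0.1, 0.4]
width: 85.4
```

```bash
python3 - <<'E'
from h import *
s=bot.sense(); R,p=tool(s);print(s['time'],R.round(4),p,s['joint_positions'],abs(s['qvel']).max())
im=bot.camera("wrist"); cv2.imwrite("pics/w3.png",im[:,:,::-1])
np.savez("w3.npz",R=R,p=p)
E
```

```text
3.0 [[ 9.992e-01  1.500e-03 -3.950e-02]
 [ 3.950e-02  9.000e-04  9.992e-01]
 [ 1.500e-03 -1.000e+00  8.000e-04]] [524.70334685 -62.27790271 131.79565955] [-0.28294014  0.43460442  0.41829988  2.01386947 -0.25746128  0.74182238
  1.90211187] 0.02325190456636798
```

View pics/w3.png

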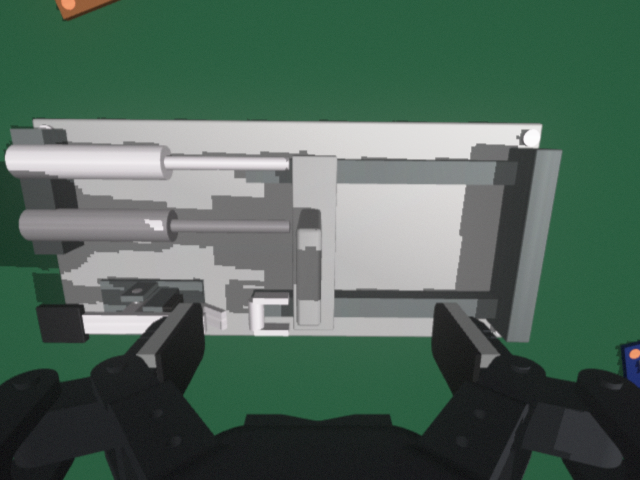

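```bash
python3 - <<'E'
from fit import *
d=np.load("w3.npz");cm=cam("wrist",(d['R'],d['p']))
M=[[-150,-75,10],[170,-75,10],[-130,-60,42],[-130,60,42],[-20,-55,38],[-20,55,38]]
uv=[[541,125],[34,120],[536,150],[511,341],[336.5,157],[334,331]]
x,r=fit(cm,M,uv,[525,-80,-1.55]);print("carrier",x,np.round(r,1).tolist())
c,s=np.cos(x[2]),np.sin(x[2]);A=np.array([[c,-s],[s,c]])
for n,u,z in(("pad",(62.5,324),52),("fintop",(308.5,277),90)):
    w=back(cm,u,z)[0,:2]; print(n,w,A.T@(w-x[:2]))
s=bot.sense();R,p=tool(s);print(R.round(4),p); print(R.T@(np.array([523.3,-66,70])-p))
E
```

```text
carrier [524.20710832 -71.43532125  -1.53542665] [[3.5, -2.2], [-3.1, 1.0], [0.9, -0.7], [-3.8, 1.6], [1.3, 0.5], [0.8, 1.0]]
pad [ 571.75424757 -214.07675136] [144.2335924   42.47327226]
fintop [521.56440063 -67.12156363] [-4.40451184 -2.48851045]
[[ 9.992e-01  3.200e-03 -3.910e-02]
 [ 3.910e-02  8.000e-04  9.992e-01]
 [ 3.200e-03 -1.000e+00  7.000e-04]] [525.27920901 -62.67232456 132.42364177]
[-2.30723543 62.41443793 -3.28882138]
```

jog_arm(
  deltas=[
    [[-0.02,0.3,-0.04],[0,0,0],-1],
    [[-0.02,0.62,-0.04],[0,0,0],-1],
    [[-0.02,0.62,-0.04],[0,0,0],0],
    [[-0.02,0.62,-0.04],[0,0,0],0.5],
    [[-0.02,0.62,-0.04],[0,0,0],0.5],
  ],
  squeeze=30,
)

```text
time: 3.55
eef_pos: [523.8, -67.9, 70.6]
ee_rot: [0.707, -0.707, -0.015, 0.012]
force: [-0.2, -0.9, 0.7]
width: 43.7
```

```bash
python3 - <<'E'
from h import *
s=bot.sense(); R,p=tool(s);print(s['time'],R.round(4),p,s['width'],s['force'])
im=bot.camera("wrist"); cv2.imwrite("pics/w4.png",im[:,:,::-1])
E
```

```text
3.55 [[ 9.993e-01  4.000e-03 -3.780e-02]
 [ 3.780e-02  1.000e-04  9.993e-01]
 [ 4.000e-03 -1.000e+00 -0.000e+00]] [523.82798976 -67.86085793  70.60236358] 43.70360426589236 [-0.2262819  -0.92600434  0.68782594]
```

View pics/w4.png

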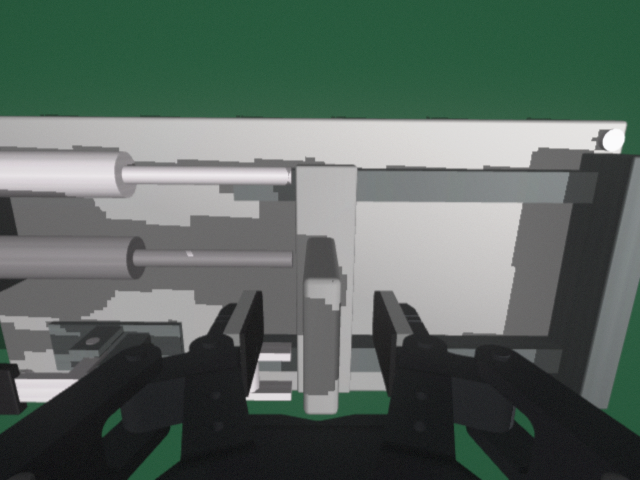

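jog_arm(
  deltas=[
    [[0,0,0],[0,0,0],0.8],
    [[0,0,0],[0,0,0],1],
    [[0,0,0],[0,0,0],1],
    [[0,0,0],[0,0,0],1],
  ],
  squeeze=40,
)

```text
time: 4.0
eef_pos: [522.9, -66.9, 69.7]
ee_rot: [0.708, -0.706, -0.014, 0.013]
force: [-1.2, 3.6, 8.7]
width: 11.7
```

jog_arm(
  deltas=[
    [[0,0,-0.05],[0,0,0],1],
    [[0,0,-0.1],[0,0,0],1],
    [[0,0,-0.15],[0,0,0],1],
    [[0,0,-0.2],[0,0,0],1],
    [[0,0,-0.25],[0,0,0],1],
    [[0,0,-0.3],[0,0,0],1],
    [[0,0,-0.35],[0,0,0],1],
    [[0,0,-0.38],[0,0,0],1],
  ],
)

```text
time: 4.8
eef_pos: [524.0, -100.2, 69.6]
ee_rot: [0.71, -0.704, -0.014, 0.014]
force: [-3.3, 13.8, 12.8]
width: 11.8
```

jog_arm(
  deltas=[
    [[0,0,0],[0,0,0],1],
  ],
)

```text
time: 4.9
eef_pos: [524.0, -101.2, 69.7]
ee_rot: [0.709, -0.705, -0.014, 0.014]
force: [-3.0, 12.1, 11.5]
width: 11.7
```

jog_arm(
  deltas=[
    [[0,0,-0.02],[0,0,0],1],
    [[0,0,-0.04],[0,0,0],1],
    [[0,0,-0.06],[0,0,0],1],
  ],
)

```text
time: 5.2
eef_pos: [524.2, -106.8, 69.7]
ee_rot: [0.709, -0.705, -0.014, 0.014]
force: [-3.5, 12.4, 12.6]
width: 11.6
```

jog_arm(
  deltas=[
    [[0,0,-0.015],[0,0,0],1],
    [[0,0,-0.03],[0,0,0],1],
  ],
)

```text
time: 5.4
eef_pos: [524.3, -110.1, 69.6]
ee_rot: [0.709, -0.705, -0.014, 0.014]
force: [-2.8, 11.8, 11.8]
width: 11.6
```

jog_arm(
  deltas=[
    [[0,0,-0.015],[0,0,0],1],
    [[0,0,-0.03],[0,0,0],1],
  ],
)

```text
time: 5.6
eef_pos: [524.4, -112.2, 69.6]
ee_rot: [0.71, -0.704, -0.014, 0.014]
force: [-3.9, 17.3, 14.2]
width: 11.1
```

jog_arm(
  deltas=[
    [[0,0,-0.005],[0,0,0],1],
  ],
)

```text
time: 5.7
eef_pos: [524.4, -112.3, 69.7]
ee_rot: [0.71, -0.704, -0.014, 0.015]
force: [-4.7, 15.8, 13.9]
width: 11.7
```

jog_arm(
  deltas=[
    [[0,0,-0.01],[0,0,0],1],
  ],
)

```text
time: 5.8
eef_pos: [524.4, -112.3, 69.7]
ee_rot: [0.71, -0.704, -0.014, 0.015]
force: [-3.7, 19.7, 13.9]
width: 11.6
```

At the stop: the position has stopped changing at about 45 mm and the force is about 20 N. Now I ease back to see whether the catch holds.

jog_arm(
  deltas=[
    [[0,0,0],[0,0,0],1],
    [[0,0,0.02],[0,0,0],1],
    [[0,0,0.04],[0,0,0],1],
    [[0,0,0.05],[0,0,0],1],
    [[0,0,0.05],[0,0,0],1],
  ],
)

```text
time: 6.3
eef_pos: [524.3, -110.2, 69.7]
ee_rot: [0.709, -0.705, -0.014, 0.014]
force: [-3.9, 11.0, 11.7]
width: 11.2
```

```bash
python3 - <<'E'
from h import *
im=bot.camera("wrist"); cv2.imwrite("pics/w5.png",im[:,:,::-1])
E
```

```text
(no output)
```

View pics/w5.png

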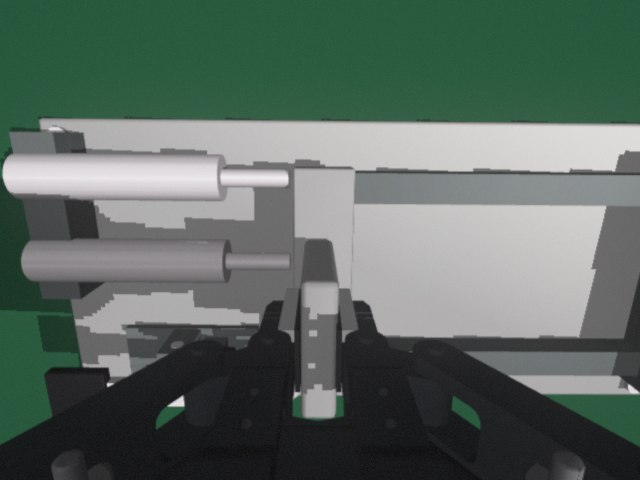

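jog_arm(
  deltas=[
    [[0,0,0.01],[0,0,0],1],
    [[0,0,0.01],[0,0,0],1],
  ],
)

```text
time: 6.55
eef_pos: [524.3, -109.3, 69.7]
ee_rot: [0.709, -0.705, -0.014, 0.014]
force: [-3.8, 10.7, 11.5]
width: 11.7
```

jog_arm(
  deltas=[
    [[0,0,0.01],[0,0,0],1],
    [[0,0,0.01],[0,0,0],1],
  ],
)

```text
time: 6.75
eef_pos: [524.3, -108.9, 69.7]
ee_rot: [0.709, -0.705, -0.014, 0.014]
force: [-2.6, 8.9, 10.9]
width: 11.6
```

jog_arm(
  deltas=[
    [[0,0,0.01],[0,0,0],1],
    [[0,0,0.01],[0,0,0],1],
  ],
)

```text
time: 6.95
eef_pos: [524.2, -108.8, 69.7]
ee_rot: [0.708, -0.706, -0.014, 0.013]
force: [-2.6, 7.3, 10.3]
width: 11.6
```

jog_arm(
  deltas=[
    [[0,0,0.01],[0,0,0],1],
    [[0,0,0.01],[0,0,0],1],
  ],
)

```text
time: 7.15
eef_pos: [524.3, -108.7, 69.7]
ee_rot: [0.708, -0.706, -0.014, 0.013]
force: [-2.9, 4.7, 8.2]
width: 11.7
```

The catch is holding: the position is fixed while the pull drops. I let go and lift.

jog_arm(
  deltas=[
    [[0,0,0.01],[0,0,0],0.2],
    [[0,0,0.01],[0,0,0],0],
    [[0,0,0.01],[0,0,0],0],
    [[0,0,0.01],[0,0,0],0],
  ],
)

```text
time: 7.55
eef_pos: [523.5, -109.7, 68.2]
ee_rot: [-0.707, 0.707, 0.013, -0.013]
force: [-0.7, -0.2, 0.1]
width: 42.7
```

jog_arm(
  deltas=[
    [[0,-0.45,0],[0,0,0],0],
    [[0,-0.9,0],[0,0,0],-0.5],
    [[0,-1,0],[0,0,0],-1],
    [[0,-1,0],[0,0,0],-1],
  ],
)

```text
time: 7.95
eef_pos: [524.8, -109.7, 170.1]
ee_rot: [-0.707, 0.707, 0.015, -0.012]
force: [-0.7, -0.7, -0.3]
width: 83.5
```

```bash
python3 - <<'E'
from h import *
s=bot.sense(); R,p=tool(s);print(s['time'],R.round(4),p,s['width'],s['force'],s['joint_positions'])
im=bot.camera("wrist"); cv2.imwrite("pics/w6.png",im[:,:,::-1]); np.savez("w6.npz",R=R,p=p)
t=np.array([628.4,248.6,200]); print(t-p,R.T@(t-p))
E
```

```text
7.95 [[ 9.993e-01  4.200e-03 -3.750e-02]
 [ 3.750e-02  0.000e+00  9.993e-01]
 [ 4.200e-03 -1.000e+00 -1.000e-04]] [ 524.83947337 -109.65353182  170.05699716] 83.46849207662373 [-0.74369342 -0.65508514 -0.34990054] [-0.22163426  0.38688806  0.45035114  1.97483341 -0.22688107  0.82395589
  1.96256165]
[103.56052663 358.25353182  29.94300284] [117.06160323 -29.50146963 354.1090277 ]
```

View pics/w6.png

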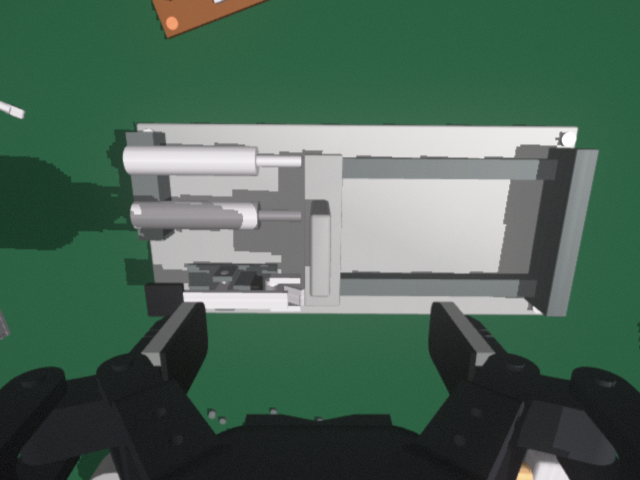

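jog_arm(
  deltas=[
    [[0.15,-0.04,0.45],[0,0,0],-1],
    [[0.29,-0.08,0.89],[0,0,0],-1],
  ],
)

```text
time: 8.2
eef_pos: [548.2, -19.7, 174.5]
ee_rot: [-0.707, 0.707, 0.011, -0.013]
force: [0.9, 0.0, 0.2]
width: 85.2
```

jog_arm(
  deltas=[
    [[0.15,-0.04,0.45],[0,0,0],-1],
    [[0.29,-0.08,0.89],[0,0,0],-1],
  ],
)

```text
time: 8.4
eef_pos: [574.0, 72.3, 182.2]
ee_rot: [-0.707, 0.707, 0.012, -0.014]
force: [-0.3, -0.4, 0.9]
width: 85.3
```

jog_arm(
  deltas=[
    [[0.15,-0.04,0.45],[0,0,0],-1],
    [[0.29,-0.08,0.89],[0,0,0],-1],
  ],
)

```text
time: 8.6
eef_pos: [599.6, 162.4, 189.9]
ee_rot: [-0.707, 0.707, 0.012, -0.015]
force: [0.5, 0.1, 0.2]
width: 85.2
```

jog_arm(
  deltas=[
    [[0.15,0,0.45],[0,0.023,0],-1],
    [[0.29,0,0.87],[0,0.046,0],-1],
    [[0.29,0,0.87],[0,0.069,0],-1],
    [[0.29,0,0.87],[0,0.092,0],-1],
    [[0.29,0,0.87],[0,0.115,0],-1],
    [[0.29,0,0.87],[0,0.138,0],-1],
    [[0.29,0,0.87],[0,0.161,0],-1],
    [[0.29,0,0.87],[0,0.184,0],-1],
  ],
)

```text
time: 9.4
eef_pos: [625.1, 248.1, 189.4]
ee_rot: [-0.597, 0.6, -0.378, 0.376]
force: [-0.4, 0.8, 0.1]
width: 85.1
```

jog_arm(
  deltas=[
    [[0,0,0],[0,0.02,0],-1],
    [[0,0,0],[0,0.02,0],-1],
    [[0,0,0],[0,0.02,0],-1],
  ],
)

```text
time: 9.7
eef_pos: [625.5, 248.4, 190.4]
ee_rot: [-0.574, 0.576, -0.412, 0.411]
force: [0.4, 0.6, 0.0]
width: 85.4
```

```bash
python3 - <<'E'
from h import *
s=bot.sense(); R,p=tool(s);print(s['time'],R.round(4),p,s['width'],s['joint_positions'],abs(s['qvel']).max())
im=bot.camera("wrist"); cv2.imwrite("pics/w7.png",im[:,:,::-1]); np.savez("w7.npz",R=R,p=p)
E
```

```text
9.7 [[ 3.236e-01 -2.400e-03  9.462e-01]
 [-9.462e-01 -1.700e-03  3.236e-01]
 [ 9.000e-04 -1.000e+00 -2.800e-03]] [625.46563389 248.42859567 190.37030082] 85.37870356833231 [-0.88528354  0.63439539  0.67453753  1.62044876 -0.44059232  1.04708988
  0.24917778] 0.013868195709053607
```

View pics/w7.png

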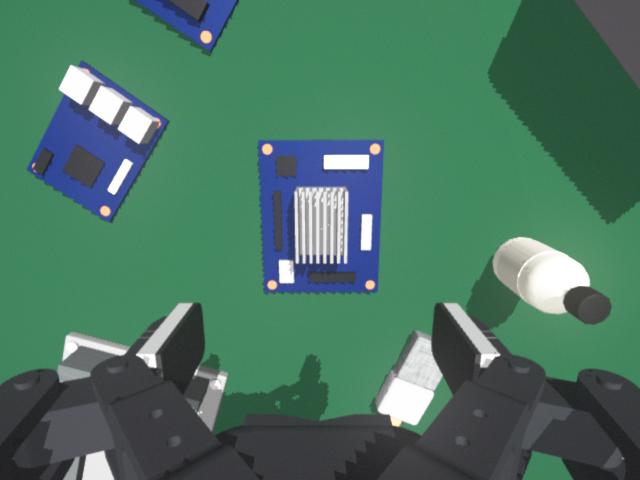

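```bash
python3 - <<'E'
from fit import *
d=np.load("w7.npz");cm=cam("wrist",(d['R'],d['p']))
M=[[65,50,4],[65,-50,4],[-65,-50,4],[-65,50,4]]
uv=[[258,141],[384,140],[378.5,292],[265,293]]
y,r=fit(cm,M,uv,[628,248,1.9]);print("board",y,np.round(r,1).tolist())
w=back(cm,[321.5,187],34)[0]; w2=back(cm,[322,263],34)[0];print("sink",w,w2,(w+w2)/2)
s=bot.sense();R,p=tool(s);print(R.round(4),p); print(R.T@(np.array([*y[:2],29])-p), np.arctan2(R[1,2],R[0,2])-(y[2]-np.pi/2))
np.save("board.npy",y)
E
```

```text
board [628.4978357  248.32671064   1.90749128] [[-0.0, 0.0], [-0.1, -0.0], [-0.2, 0.1], [0.3, -0.2]]
sink [617.9540029  278.58164947  34.        ] [637.65921978 222.52964713  34.        ] [627.80661134 250.5556483   34.        ]
[[ 3.232e-01 -1.800e-03  9.463e-01]
 [-9.463e-01 -1.200e-03  3.232e-01]
 [ 5.000e-04 -1.000e+00 -2.100e-03]] [625.70504609 248.44561061 190.86703593]
[  0.93021264 161.86183689   2.9379575 ] -0.0075676051838718394
```

jog_arm(
  deltas=[
    [[0.01,0.45,0.03],[0,-0.001,0],-1],
    [[0.01,0.9,0.03],[0,-0.001,0],-1],
    [[0.01,1.0,0.03],[0,-0.001,0],-1],
  ],
)

```text
time: 10.05
eef_pos: [625.8, 247.7, 86.9]
ee_rot: [-0.574, 0.579, -0.412, 0.408]
force: [-0.5, -0.3, -0.6]
width: 85.2
```

jog_arm(
  deltas=[
    [[0,0.35,0],[0,0,0],-1],
    [[0,0.58,0],[0,0,0],-1],
    [[0,0.64,0],[0,0,0],-0.8],
    [[0,0.64,0],[0,0,0],-0.5],
    [[0,0.64,0],[0,0,0],-0.3],
  ],
)

```text
time: 10.55
eef_pos: [630.7, 248.9, 30.2]
ee_rot: [0.577, -0.575, 0.41, -0.411]
force: [-0.1, 0.8, 0.3]
width: 55.9
```

```bash
python3 - <<'E'
from h import *
s=bot.sense(); R,p=tool(s);print(s['time'],R.round(4),p,s['width'],s['force'])
im=bot.camera("wrist"); cv2.imwrite("pics/w8.png",im[:,:,::-1])
E
```

```text
10.55 [[ 3.27e-01  2.40e-03  9.45e-01]
 [-9.45e-01  1.00e-03  3.27e-01]
 [-1.00e-04 -1.00e+00  2.60e-03]] [630.67471843 248.91512803  30.17263875] 55.94026944594282 [-0.10505493  0.80366662  0.33491809]
```

View pics/w8.png

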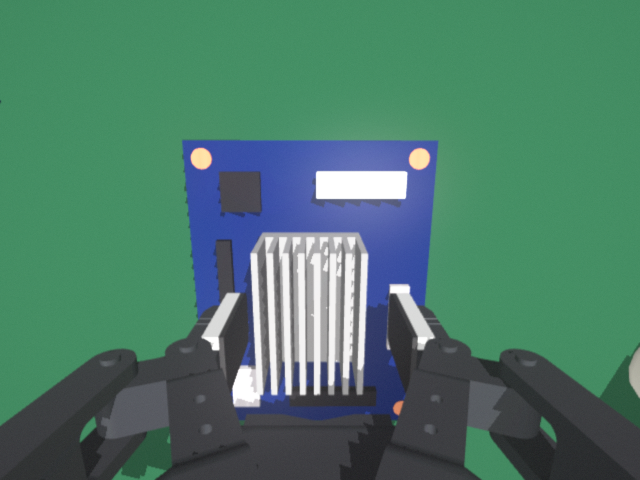

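jog_arm(
  deltas=[
    [[0,0.01,-0.01],[0,0,0],0],
    [[0,0.01,-0.01],[0,0,0],0.3],
    [[0,0.01,-0.01],[0,0,0],0.5],
    [[0,0.01,-0.01],[0,0,0],0.5],
  ],
  squeeze=40,
)

```text
time: 11.0
eef_pos: [628.8, 248.7, 28.9]
ee_rot: [0.576, -0.576, 0.41, -0.41]
force: [-2.5, -0.1, 6.2]
width: 39.2
```

jog_arm(
  deltas=[
    [[0,-0.05,0],[0,0,0],0.5],
    [[0,-0.2,0],[0,0,0],0.5],
    [[0,-0.5,0],[0,0,0],0.5],
    [[0,-0.8,0],[0,0,0],0.5],
    [[0,-1,0],[0,0,0],0.5],
  ],
)

```text
time: 11.5
eef_pos: [629.4, 248.4, 130.5]
ee_rot: [0.577, -0.575, 0.41, -0.411]
force: [0.7, 0.2, -2.7]
width: 39.1
```

```bash
python3 - <<'E'
from h import *
s=bot.sense(); R,p=tool(s);print(s['time'],R.round(4),p,s['width'],s['force'],s['ft_torque'],s['joint_positions'])
im=bot.camera("wrist"); cv2.imwrite("pics/w9.png",im[:,:,::-1]); np.savez("w9.npz",R=R,p=p)
t=np.array([523.8,-71.4])+65*0; th=-1.537; c=np.array([np.cos(th),np.sin(th)]); q=t-60*c; print(q, R.T@(np.array([*q,130])-p), np.arctan2(R[1,2],R[0,2])-(th+np.pi/2))
E
```

```text
11.5 [[ 3.265e-01  2.800e-03  9.452e-01]
 [-9.452e-01  1.000e-03  3.265e-01]
 [-1.000e-04 -1.000e+00  3.000e-03]] [629.38173854 248.43745753 130.46771098] 39.122768159590485 [ 0.67002989  0.21771545 -2.65047525] [ 0.03420067 -0.0292455   0.02363504] [-0.85555546  0.70487955  0.6347646   1.65090091 -0.49276312  0.9479909
  0.29055766]
[521.77260639 -11.43426249] [ 2.10490877e+02 -1.01020363e-01 -1.86565901e+02] 0.2988274414418394
```

View pics/w9.png

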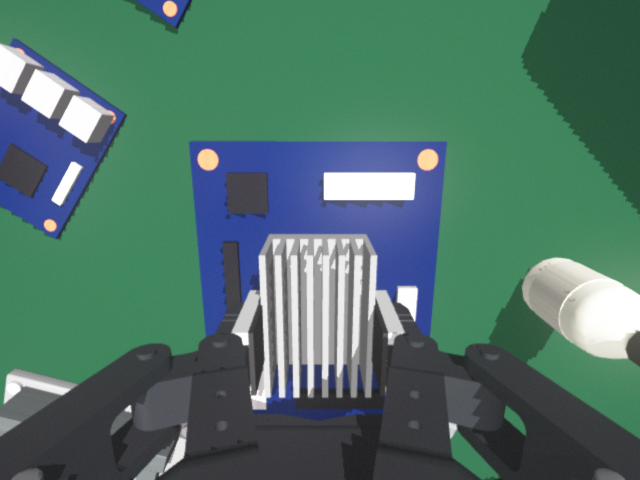

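```bash
python3 - <<'E'
from h import *
d=np.load("w9.npz");R,p=d['R'],d['p'];cm=cam("wrist",(R,p))
w=back(cm,[[191,142],[447,142]],105.6); L=(w-p)@R; print(L.round(1), np.linalg.norm(w[0]-w[1]))
v=w[1]-w[0]; print("yaw of board in tool:",np.degrees(np.arctan2(*( (v@R)[[0,2]]))))
m=L.mean(0); print("board centre in tool x,z:", m[0]+65, m[2])
E
```

```text
[[-65.3  24.7 -48.9]
 [-65.3  25.   50.3]] 99.14267463337976
yaw of board in tool: 0.04802064148025266
board centre in tool x,z: -0.30538618912382276 0.712891997086043
```

jog_arm(
  deltas=[
    [[0.15,0,-0.13],[0,0,0],0.5],
    [[0.4,0,-0.36],[0,0,0],0.5],
    [[0.7,0,-0.62],[0,0,0],0.5],
  ],
)

```text
time: 11.85
eef_pos: [592.0, 162.5, 127.2]
ee_rot: [0.577, -0.576, 0.409, -0.409]
force: [0.7, -1.5, -2.9]
width: 38.8
```

jog_arm(
  deltas=[
    [[0.3,0,-0.27],[0,0,0],0.5],
    [[0.6,0,-0.53],[0,0,0],0.5],
    [[0.9,0,-0.8],[0,0,0],0.5],
  ],
)

```text
time: 12.15
eef_pos: [545.7, 49.4, 127.5]
ee_rot: [0.576, -0.576, 0.41, -0.41]
force: [0.9, -0.3, -3.2]
width: 39.3
```

jog_arm(
  deltas=[
    [[0.25,0,-0.2],[0,0.012,0],0.5],
    [[0.4,0,-0.36],[0,0.024,0],0.5],
    [[0.5,0,-0.45],[0,0.036,0],0.5],
    [[0.5,0,-0.45],[0,0.0476,0],0.5],
    [[0.5,0,-0.45],[0,0.0476,0],0.5],
    [[0.5,0,-0.45],[0,0.0476,0],0.5],
    [[0.5,0,-0.45],[0,0.0476,0],0.5],
  ],
)

```text
time: 12.85
eef_pos: [520.5, -10.4, 127.2]
ee_rot: [0.509, -0.509, 0.491, -0.491]
force: [1.1, -1.1, -2.9]
width: 38.8
```

```bash
python3 - <<'E'
from h import *
s=bot.sense(); R,p=tool(s);print(s['time'],R.round(4),p,s['width'],s['force'],abs(s['qvel']).max())
im=bot.camera("wrist"); cv2.imwrite("pics/w10.png",im[:,:,::-1]); np.savez("w10.npz",R=R,p=p)
im=bot.camera("scene"); cv2.imwrite("pics/s10.png",cv2.resize(im[150:310,100:360],None,fx=3,fy=3,interpolation=cv2.INTER_CUBIC)[:,:,::-1])
E
```

```text
12.85 [[ 3.600e-02  1.000e-04  9.994e-01]
 [-9.994e-01  2.000e-04  3.600e-02]
 [-2.000e-04 -1.000e+00  1.000e-04]] [520.52364867 -10.42503964 127.24547131] 38.80645053998794 [ 1.05505967 -1.09180015 -2.90110801] 0.0023747752071503776
```

View pics/w10.png

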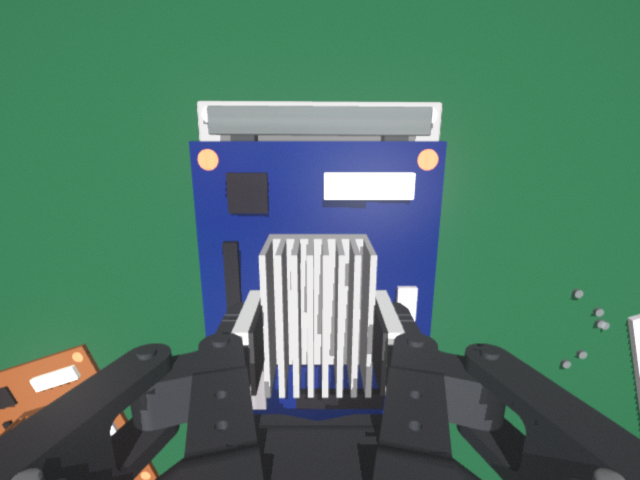

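View pics/s10.png

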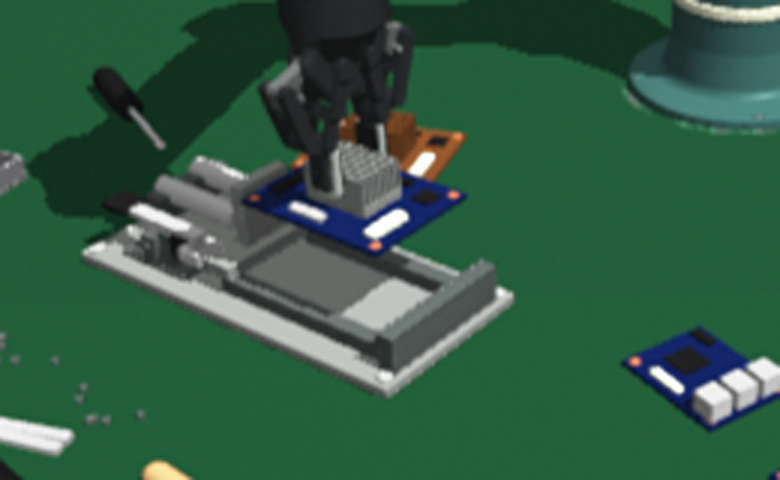

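```bash
python3 - <<'E'
from h import *
d=np.load("w10.npz");R,p=d['R'],d['p'];cm=cam("wrist",(R,p))
for n,uv,z in (("plate -150",[[198,102],[441,102.5]],10),("fence inner top",[[208,135],[431.5,135]],42),("board +65 top",[[191,142],[447,142]],102.3)):
    w=back(cm,uv,z); print(n,((w-p)@R).round(1).tolist(), w.mean(0).round(1))
E
```

```text
plate -150 [[-87.5, 117.3, -71.9], [-87.1, 117.3, 74.9]] [518.9  76.9  10. ]
fence inner top [[-68.2, 85.3, -58.6], [-68.1, 85.3, 61.5]] [519.5  57.7  42. ]
board +65 top [[-65.4, 25.0, -48.8], [-65.3, 25.0, 50.4]] [518.9  54.9 102.3]
```

jog_arm(
  deltas=[
    [[0.04,0.15,0.007],[0,0,0],0.5],
    [[0.04,0.4,0.007],[0,0,0],0.5],
    [[0.04,0.55,0.007],[0,0,0],0.5],
    [[0.04,0.64,0.007],[0,0,0],0.5],
    [[0.04,0.67,0.007],[0,0,0],0.5],
    [[0.04,0.67,0.007],[0,0,0],0.5],
  ],
)

```text
time: 13.55
eef_pos: [521.2, -15.4, 60.0]
ee_rot: [-0.508, 0.508, -0.492, 0.492]
force: [0.1, 0.6, -2.6]
width: 38.8
```

jog_arm(
  deltas=[
    [[0,0,0],[0,0,0],0.5],
    [[0,0,0],[0,0,0],0.5],
  ],
)

```text
time: 13.75
eef_pos: [521.7, -15.1, 61.0]
ee_rot: [0.509, -0.508, 0.491, -0.492]
force: [0.5, 0.4, -2.7]
width: 39.1
```

```bash
python3 - <<'E'
from h import *
s=bot.sense(); R,p=tool(s);print(s['time'],R.round(4),p,s['width'],s['force'],abs(s['qvel']).max())
im=bot.camera("wrist"); cv2.imwrite("pics/w11.png",im[:,:,::-1]); np.savez("w11.npz",R=R,p=p)
im=bot.camera("scene"); cv2.imwrite("pics/s11.png",cv2.resize(im[150:310,100:360],None,fx=3,fy=3,interpolation=cv2.INTER_CUBIC)[:,:,::-1])
E
```

```text
13.75 [[ 3.390e-02  1.400e-03  9.994e-01]
 [-9.994e-01  3.000e-04  3.390e-02]
 [-2.000e-04 -1.000e+00  1.400e-03]] [521.74114034 -15.11519703  60.95177085] 39.100703057461416 [ 0.51454738  0.40948438 -2.68319798] 0.0029482969534480262
```

View pics/w11.png

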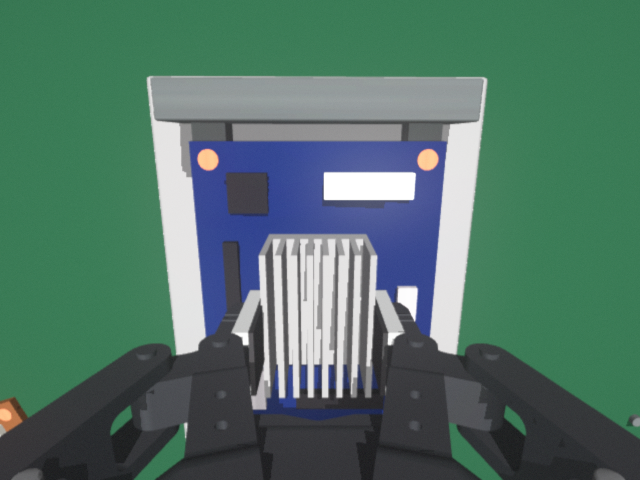

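View pics/s11.png

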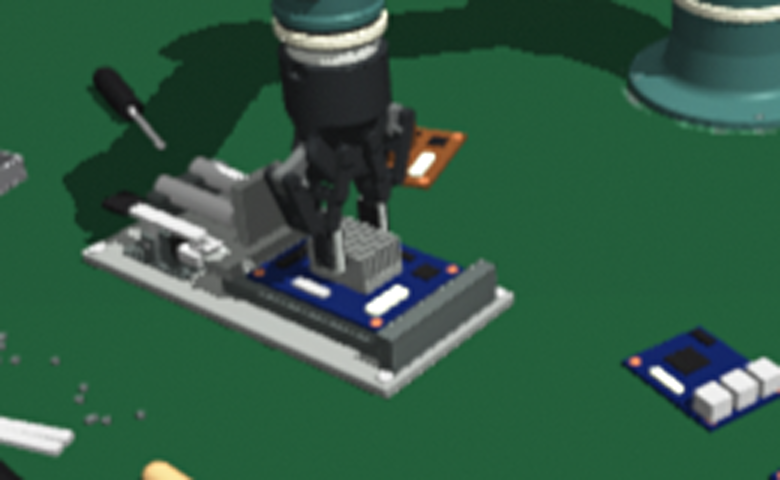

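jog_arm(
  deltas=[
    [[0,0.02,0],[0,0,0],0.5],
    [[0,0.04,0],[0,0,0],0.5],
    [[0,0.055,0],[0,0,0],0.5],
    [[0,0.06,0],[0,0,0],0.5],
  ],
)

```text
time: 14.25
eef_pos: [521.0, -15.2, 54.0]
ee_rot: [-0.508, 0.508, -0.492, 0.491]
force: [0.7, -0.3, -4.0]
width: 39.1
```

jog_arm(
  deltas=[
    [[0,0.01,0],[0,0,0],0.5],
    [[0,0.015,0],[0,0,0],0.5],
  ],
)

```text
time: 14.45
eef_pos: [521.1, -15.2, 52.8]
ee_rot: [0.508, -0.508, 0.492, -0.491]
force: [-2.2, -0.9, 4.6]
width: 39.0
```

jog_arm(
  deltas=[
    [[0,0,0],[0,0,0],0],
    [[0,0,0],[0,0,0],-0.3],
    [[0,0,0],[0,0,0],-0.5],
    [[0,0,0],[0,0,0],-0.5],
  ],
)

```text
time: 14.85
eef_pos: [521.4, -15.1, 52.9]
ee_rot: [0.509, -0.508, 0.491, -0.492]
force: [0.3, 0.0, -0.1]
width: 63.8
```

jog_arm(
  deltas=[
    [[0,-0.1,0],[0,0,0],-0.5],
    [[0,-0.4,0],[0,0,0],-0.5],
    [[0,-0.9,0],[0,0,0],-0.5],
    [[0,-1,0],[0,0,0],-0.5],
    [[0,-1,0],[0,0,0],-0.5],
  ],
)

```text
time: 15.35
eef_pos: [522.6, -14.9, 155.0]
ee_rot: [0.51, -0.507, 0.491, -0.492]
force: [-0.4, 0.2, -0.7]
width: 63.9
```

```bash
python3 - <<'E'
from h import *
s=bot.sense(); R,p=tool(s);print(s['time'],R.round(4),p,s['width'],s['force'],abs(s['qvel']).max(),s['joint_positions'])
im=bot.camera("wrist"); cv2.imwrite("pics/w12.png",im[:,:,::-1]); np.savez("w12.npz",R=R,p=p)
t=np.array([572.1,-214.1,150]);print(R.T@(t-p))
E
```

```text
15.35 [[ 0.034   0.0046  0.9994]
 [-0.9994  0.0015  0.034 ]
 [-0.0013 -1.      0.0047]] [522.55655578 -14.94504476 155.02277749] 63.92141128164955 [-0.35223617  0.22550298 -0.68429419] 0.04972538431057239 [-0.67013096  0.46124326  0.800813    2.03191254 -0.452726    0.8248812
  0.42688626]
[200.73198407   4.95299113  42.71552187]
```

View pics/w12.png

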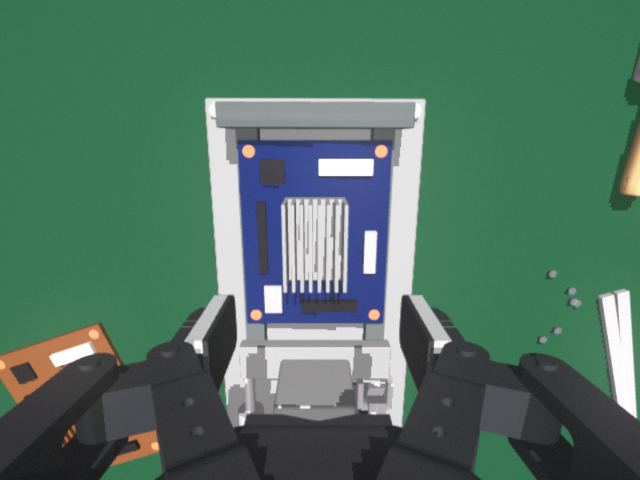

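jog_arm(
  deltas=[
    [[0.45,0,0.1],[0,0,0],0],
    [[0.9,0,0.2],[0,0,0],0.5],
    [[1.0,0,0.21],[0,0,0],1],
  ],
  squeeze=20,
)

```text
time: 15.7
eef_pos: [545.0, -119.9, 151.9]
ee_rot: [-0.506, 0.508, -0.492, 0.494]
force: [0.6, 0.7, -0.8]
width: 20.7
```

jog_arm(
  deltas=[
    [[0.45,0,0.1],[0,0,0],1],
    [[0.9,0,0.2],[0,0,0],1],
    [[1.0,0,0.22],[0,0,0],1],
    [[1.0,0,0.22],[0,0,0],1],
    [[1.0,0,0.22],[0,0,0],1],
  ],
)

```text
time: 16.2
eef_pos: [570.1, -212.0, 151.3]
ee_rot: [-0.508, 0.509, -0.492, 0.49]
force: [-0.4, 0.3, -0.6]
width: -0.2
```

```bash
python3 - <<'E'
from h import *
s=bot.sense(); R,p=tool(s);print(s['time'],R.round(4),p,s['width'],s['force'],abs(s['qvel']).max(),s['joint_positions'])
im=bot.camera("wrist"); cv2.imwrite("pics/w13.png",im[:,:,::-1]); np.savez("w13.npz",R=R,p=p)
im=bot.camera("scene"); cv2.imwrite("pics/s13.png",cv2.resize(im[150:310,100:360],None,fx=3,fy=3,interpolation=cv2.INTER_CUBIC)[:,:,::-1])
t=np.array([572.1,-214.1,75]);print(R.T@(t-p))
E
```

```text
16.2 [[ 0.0343 -0.0026  0.9994]
 [-0.9994  0.0018  0.0343]
 [-0.0019 -1.     -0.0026]] [ 570.08639154 -212.0203637   151.30583918] -0.23905474012112915 [-0.40668595  0.27118754 -0.57280956] 0.028811977205639307 [-0.24943486  0.60573376  0.75799138  1.82007736 -0.51256206  0.92604248
  0.77362892]
[ 2.29110559 76.29642936  2.13689059]
```

View pics/w13.png

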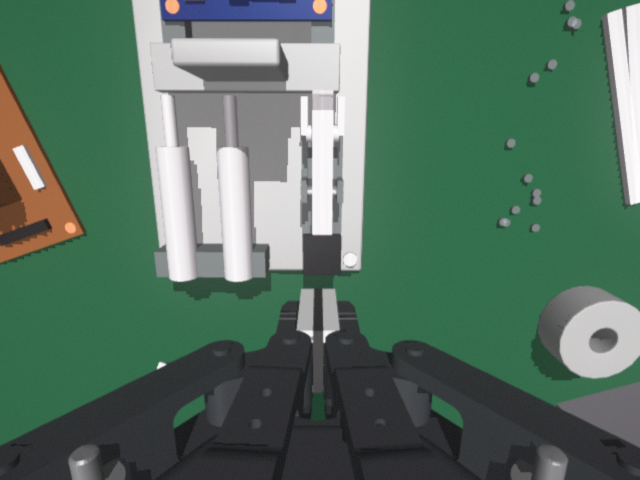

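View pics/s13.png

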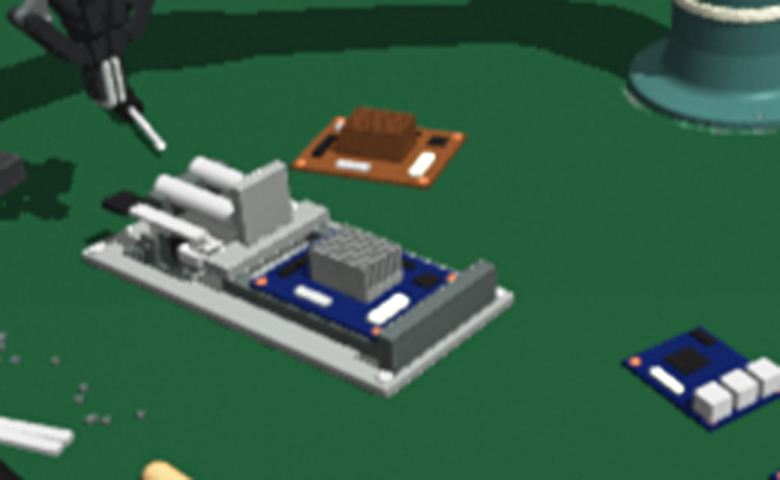

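```bash
python3 - <<'E'
from h import *
d=np.load("w13.npz");cm=cam("wrist",(d['R'],d['p']))
w=back(cm,[[304.5,234.5],[340,234.5],[303,273],[341,273]],52); print(w.round(1), w.mean(0)); s=bot.sense();R,p=tool(s); print(p,R.T@(w.mean(0)-p))
E
```

```text
[[ 561.7 -202.7   52. ]
 [ 583.5 -202.    52. ]
 [ 561.4 -227.8   52. ]
 [ 585.4 -227.    52. ]] [ 572.98737084 -214.85956542   52.        ]
[ 570.64523149 -211.19494917  151.89018817] [ 3.92951794 99.87980624  2.3554013 ]
```

jog_arm(
  deltas=[
    [[0.035,0.4,0.023],[0,0,0],1],
    [[0.035,0.7,0.023],[0,0,0],1],
    [[0.035,0.8,0.023],[0,0,0],1],
    [[0.035,0.8,0.023],[0,0,0],1],
    [[0.035,0.8,0.023],[0,0,0],1],
  ],
)

```text
time: 16.8
eef_pos: [574.1, -216.8, 73.9]
ee_rot: [0.509, -0.508, 0.491, -0.492]
force: [-0.4, -0.4, 1.1]
width: -0.2
```

jog_arm(
  deltas=[
    [[0,0.03,0],[0,0,0],1],
    [[0,0.06,0],[0,0,0],1],
    [[0,0.06,0],[0,0,0],1],
  ],
)

```text
time: 17.1
eef_pos: [573.5, -216.9, 67.1]
ee_rot: [0.509, -0.508, 0.491, -0.492]
force: [-0.2, 0.1, -0.7]
width: -0.0
```

jog_arm(
  deltas=[
    [[0,0.02,0],[0,0,0],1],
    [[0,0.04,0],[0,0,0],1],
    [[0,0.06,0],[0,0,0],1],
  ],
)

```text
time: 17.4
eef_pos: [573.8, -218.5, 62.1]
ee_rot: [0.508, -0.508, 0.491, -0.493]
force: [0.4, -0.6, -0.2]
width: -0.1
```

jog_arm(
  deltas=[
    [[0,0.02,0],[0,0,0],1],
    [[0,0.04,0],[0,0,0],1],
    [[0,0.045,0],[0,0,0],1],
  ],
)

```text
time: 17.7
eef_pos: [573.7, -219.1, 56.8]
ee_rot: [-0.508, 0.508, -0.491, 0.493]
force: [-0.2, -5.9, 4.6]
width: 0.0
```

```bash
python3 - <<'E'
from h import *
s=bot.sense();print(s['eef_pos'],s['force'])
im=bot.camera("scene"); cv2.imwrite("pics/s14.png",cv2.resize(im[150:310,100:360],None,fx=3,fy=3,interpolation=cv2.INTER_CUBIC)[:,:,::-1])
E
```

```text
[ 573.70676487 -219.05129676   56.76904808] [-0.19643392 -5.93659607  4.56549034]
```

View pics/s14.png

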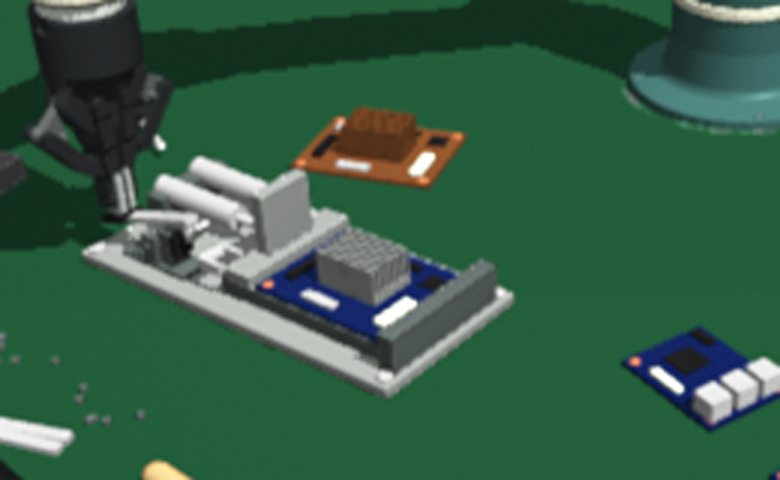

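The jaw has sprung back onto the board. I retreat upward and check.

jog_arm(
  deltas=[
    [[0,-0.1,0],[0,0,0],1],
    [[0,-0.5,0],[0,0,0],1],
    [[0,-1,0],[0,0,0],1],
    [[0,-1,0],[0,0,0],1],
  ],
)

```text
time: 18.15
eef_pos: [576.5, -217.8, 162.3]
ee_rot: [0.51, -0.507, 0.489, -0.494]
force: [0.8, -0.9, 0.2]
width: -0.2
```

jog_arm(
  deltas=[
    [[-0.4,-0.2,-0.25],[0,0,0],1],
    [[-0.8,-0.4,-0.4],[0,0,0],1],
    [[-1.0,-0.5,-0.4],[0,0,0],1],
    [[-1.0,-0.5,-0.4],[0,0,0],1],
  ],
)

```text
time: 18.55
eef_pos: [530.4, -113.7, 207.0]
ee_rot: [0.511, -0.509, 0.491, -0.489]
force: [0.1, -0.6, -0.4]
width: -0.1
```

jog_arm(
  deltas=[
    [[-0.4,-0.2,0],[0,0,0],1],
    [[-0.8,-0.4,0],[0,0,0],1],
    [[-0.8,-0.5,0],[0,0,0],1],
    [[-0.8,-0.5,0],[0,0,0],1],
    [[-0.8,-0.5,0],[0,0,0],1],
    [[-0.8,-0.5,0],[0,0,0],1],
  ],
)

```text
time: 19.15
eef_pos: [526.6, -40.0, 255.5]
ee_rot: [-0.507, 0.508, -0.492, 0.492]
force: [-0.0, -0.4, 0.0]
width: -0.0
```

```bash
python3 - <<'E'
from h import *
s=bot.sense(); R,p=tool(s);print(s['time'],R.round(4),p,s['force'],abs(s['qvel']).max())
im=bot.camera("wrist"); cv2.imwrite("pics/w15.png",im[:,:,::-1]); np.savez("w15.npz",R=R,p=p)
im=bot.camera("scene"); cv2.imwrite("pics/s15.png",cv2.resize(im[150:310,100:360],None,fx=3,fy=3,interpolation=cv2.INTER_CUBIC)[:,:,::-1])
im=bot.camera("top"); cv2.imwrite("pics/t15.png",im[:,:,::-1])
E
```

```text
19.15 [[ 3.120e-02 -1.500e-03  9.995e-01]
 [-9.995e-01 -6.000e-04  3.120e-02]
 [ 6.000e-04 -1.000e+00 -1.500e-03]] [526.63003052 -40.0474897  255.45008678] [-0.01013433 -0.41498017  0.03892853] 0.00523652920652019
```

View pics/w15.png

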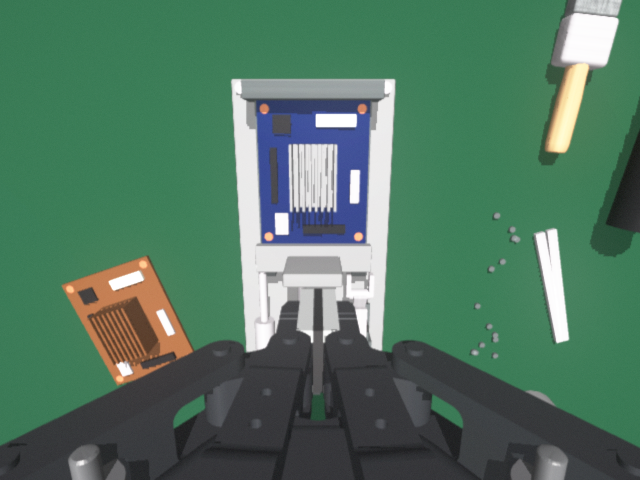

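View pics/s15.png

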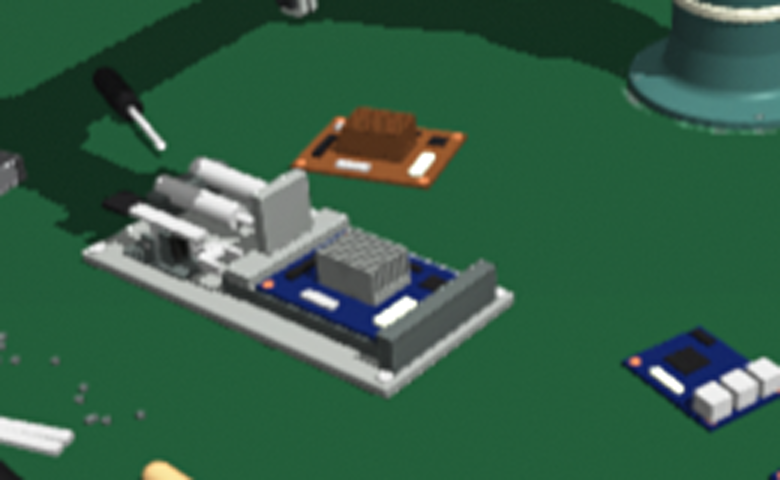

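```bash
python3 - <<'E'
from fit import *
d=np.load("w15.npz");R,p=d['R'],d['p'];cm=cam("wrist",(R,p))
for n,uv,z in (("plate",[[233,80],[395,80]],10),("fence in top",[[242,98],[384,98]],42),("board",[[257,99],[370,99],[366,244],[261,243]],28),("jaw face top",[[256,245],[371,245]],38)):
    print(n,((back(cm,uv,z)-p)@R)[:,[0,2]].round(1).tolist())
bot.finish_job()
E
```

```text
plate [[-116.6, -76.1], [-116.5, 70.6]]
fence in top [[-98.4, -62.9], [-98.3, 56.1]]
board [[-98.8, -52.4], [-98.7, 46.2], [32.8, 47.1], [31.7, -54.2]]
jaw face top [[30.9, -57.5], [31.0, 50.5]]
the job is handed in; nothing more can be done
```

The blue heat-sink board is clamped on the holder's rails between the fence and the jaw. I handed the job in at about 19 s of the 67 s allowed.

- **Jaw:** I gripped the pull fin and drew the jaw out about 45 mm. There it met the stop, with at most about 20 N of pull. I eased back and the jaw stayed put about 3.5 mm short of that as the pull fell, so the catch was holding, and then I let go.
- **Board:** I gripped it by the heat sink and lowered it to light contact, about 5 N upward on the wrist. Then I released it centred on the rails, a few millimetres clear of the fence.
- **Release:** I pressed the pad with the closed fingertips. The upward force was about 5 N, plus about 6 N sideways as the pad tilted. The jaw sprang back onto the board, and I withdrew the arm clear.

**Last checks, from the wrist camera:**

| Check | Result |
|---|---|
| Board end to fence | about 0.4 mm (touching, within measurement error) |
| Board end to jaw face | 1–2 mm apparent overlap, within pixel and calibration error |
| Off centre across the rails | about 0–1 mm |
| Wrist force afterwards | about 0.4 N |

I never moved towards the flat board or the port board. A last look showed the port board where it was. I did not check the flat board again at the end.

Some carrier fits taken while the arm was still settling were off by up to about 4 px. I relied mainly on the static views, plus relative measurements for the placing.

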